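# Hardness check of a rubber floor tile

### The arm

A 6-joint arm with a two-finger parallel gripper is mounted at the origin on the work surface. World frame = base frame: x ahead of the robot, y to its left, z up, the work surface at z = 0. Lengths are in mm, angles in rad, forces in N, time in s.
With the tool pointing down it reaches from about 375 to 925 mm from the base axis. Payload 5.7 kg.
Tool frame: the origin (TCP) lies between the finger pads; the fingertips stand 25 mm ahead of it and the grasp point (between the pads) lies 6 mm ahead of it; z points along the fingers, y is the line along which they close (so a half turn about z gives the same grasp; the last joint's range is limited). The gripper opens to 88 mm and grips with 3 to 60 N. Pads are 20 mm wide; open, the fingers measure 115 mm over their backs; the gripper's body (75 mm by 178 mm) begins 61 mm behind the grasp point.
Start: joints at [1.166, 0.359, 1.51, -0, 1.272, -0.115], TCP at [171.45, 574.952, 247.623] pointing down, gripper open.
Joint ranges: [-2.97, 2.97], [-1.01, 2.36], [0.21, 2.38], [-0.96, 4.11], [0.2, 2.71], [-2.98, 2.98]. Speed limits (rad/s): [2.39, 2.39, 3.14, 3.14, 3.14, 3.14].

### API

Orientations are given as a 3x3 rotation matrix whose columns are the frame's x, y, z axes.
In Python, from plant import manip gives the robot as it stands. The module is installed in compiled form; this text tells all that it offers.
- The arm moves only by the tool servo_tool, never from a script. Its argument "rows" is a list of rows, each a list of 3 entries, a list of its own where there are three numbers: the shift along the tool's x, y, z in mm, then the turn about the tool's z in rad, then the gripper command: -1 is shut, 1 is fully open, values between are in proportion. A call has 1 to 12 rows; each row is the pose to reach, as a shift and turn from the pose commanded when the call began, along the tool's axes at that moment; what a row does not reach only later rows make up. A row lasts 1/10 s, in which the tool goes at most 50 mm and 8.59 degrees, less where a joint would pass 70% of its speed; a pose out of reach is approached as far as the arm can. A call with a gripper value outside its range is refused whole. The fingers move at their own pace and stop on an object; "squeeze" is the grip in N (left out, the last holds). Time passes only in rows, so rows that repeat a pose let the fingers close. It gives the time, the measured TCP pose, the force, the opening and the grip force at its end, in the units of the state.
- manip.get_state(): the state, without advancing time (a new reading comes with each control period).
- manip.read_camera(name): name is "scene" or "top"; returns the picture (384x512x3 uint8, red, green, blue); there is no depth.
- manip.camera_params(name): a dict with "vfov" (degrees; the focal length in pixels is half the picture's height over the tangent of half this angle, whatever the lens; pixels are square), "cx", "cy" (the principal point, pixels), "position" and "rotation" of the camera in the world. Camera axes: x right, y down, z forward; pixel columns grow to the right and rows downward; lengths in mm; the calibration is good to about 2 mm. A picture is of the moment at which its call begins. camera_params takes no time and is no camera call.
- manip.close_job(): hands the job in; it is judged then, once.
The state is a dict: "clock": time; "joints": joint angles; "qvel": joint speeds; "joint_efforts": joint torques, N m; "ee_pos": TCP position; "tcp_rot": TCP orientation; "contact_force": force on the tool from outside, world axes, zero at the start; "moment": the same for the moment, N m; "grip_width": finger opening in mm; "grip_force": force on a finger pad.
Only numpy, scipy, OpenCV 4.12 (cv2) and the standard library are available. Lean on these libraries where they do the work, as an engineer would, in place of code of your own. Each camera call takes 0.05 s, during which the arm holds its last target. There are 200 camera calls.

### The job

Slide the black rubber tile flat across the bench, without lifting it, until it lies centred inside the yellow circle over the steel backing plate. Then take the orange hardness gauge out of its dock and hold it upright with its spring tip gently pressed, about half of its travel, on the tile's red-and-white spot. Finish while still holding it there in the gripper, and do not disturb the other things on the bench.

Things in the scene. Friction and masses are not known exactly. Their poses are not given: they have to be found in the camera images.
- circle: yellow painted circle on the bench, 210 mm inside and 230 mm outside diameter, with a 70 mm steel disc in its middle; flat paint, nothing to collide with (1 mm). Origin at its centre at bench height.
- tile: loose black rubber floor tile, 120 x 120 x 15 mm, about 0.3 kg (0.2 to 0.45), lying flat. Origin at the centre of its underside; z up, x and y square to its edges. The inside of the yellow circle has 20 mm to spare round the corners of a centred tile.
- spot (a point): centre of the red-and-white target spot, 22 mm across, on the tile's top face (15 mm above its underside), 30 mm along x and 20 mm along y of the tile from its centre; it moves with the tile.
- dock: fixed black block, 80 x 80 x 65 mm high, with an upright 24 mm through hole in its middle, in which the gauge hangs. Origin at the centre of its underside. Dock and tile stand on opposite sides of the circle, either way round.
- gauge: loose hardness gauge, 0.215 kg, upright in the dock. Origin: on its axis, underside of its flange (40 mm disc, 6 mm thick), which rests on the dock's top; z up. Orange square grip 30 x 30 mm, faces square to x and y, 6 to 76 mm above the origin, 5 mm cap on top. Below: steel barrel 20 mm across, 35 mm long, then a round-ended brass spring tip, 11 mm across. Lift it 60 mm to clear the dock.
- gauge_tip (a point): lowest point of the gauge's brass spring tip, on the gauge's axis, 55 mm below the gauge's origin when not pressed.
- plunger (a joint): how far the gauge's spring tip is pushed in: 0 free, 0.012 m fully in (hard stop). Spring: about 1.2 N to start it, then 0.6 N per mm; half travel (6 mm) takes about 5 N.
- tape_roll: bystander, loose: cardboard-coloured tape roll lying flat, 100 mm across, 48 mm high, origin at the centre of its underside.
- wheel: bystander, loose: rubber wheel with red hub lying flat, 120 mm across, 44 mm high, origin at the centre of its underside.
- driver: bystander, loose: screwdriver lying on the bench near the robot, on the right. Origin in its middle at bench height, along its x axis.
- wrench: bystander, loose: wrench lying on the bench near the robot, on the left. Origin in its middle at bench height, along its x axis.
- can: bystander, loose: squat tin, 66 mm across, 60 mm high, origin at the centre of its underside.
- mug: bystander, loose: blue mug, 80 mm across, 80 mm high, handle to its +y side, origin at the centre of its underside.
- sample: bystander, loose: square cork sample, 80 x 80 x 20 mm, origin at the centre of its underside.
Not all that is in view belongs to the job. Of the things that look like the gauge, the largest one is meant.

How it is judged:
By the outcome, as a careful person would: the job done as asked, in the order asked, and still so for the second after the job is handed in, while the arm keeps its last pose, push and grip.
It also fails if it takes over 69 s, if anything falls off the work surface, if the arm or the gripper's body presses on something with over 40 N, if the wrist force passes 120 N, or if a joint passes its speed limit or range.

## Working session

There is one attempt and no reset: what is moved stays moved. The work goes in short steps, Python scripts to look and compute and a tool call to move; the robot and the scene stay as the last step left them, time stands still between calls to the robot, and variables do not carry over. Pictures are saved under pics/ and viewed, at most 10 in all, crops included, and the job is handed in when it is done.

Besides the shell and the picture viewer there is one more tool, called as name([rows], argument=value, ...), one row to a line, values as JSON. servo_tool: Moves the arm, as the interface text tells. Its arguments: {"type":"object","properties":{"rows":{"type":"array"},"squeeze":{"type":"number"}},"required":["rows"]}

```bash
mkdir -p pics; python3 - <<'E'
from plant import manip
import cv2,numpy as np
s=manip.get_state();print(s['clock'],s['ee_pos'],s['tcp_rot'],s['grip_width'],s['contact_force'])
for n in('scene','top'):
    im=manip.read_camera(n);cv2.imwrite(f'pics/{n}0.png',im[:,:,::-1]);print(n,manip.camera_params(n))
E
```

```text
0.0 [171.20538598 574.38909915 246.82669681] [[-9.58301329e-01  2.85758764e-01 -7.01176770e-04]
 [ 2.85759558e-01  9.58299886e-01 -1.67448621e-03]
 [ 1.93438509e-04 -1.80503033e-03 -9.99998352e-01]] 88.08969270602466 [ 0.24052624 -0.55431505  0.78580493]
scene {'vfov': 52.302265809772585, 'cx': 253.53656458606838, 'cy': 193.36534694911938, 'position': array([973.61516177, 539.41175053, 887.86611684]), 'rotation': array([[-7.80501126e-01,  4.83973221e-01, -3.95711907e-01],
       [ 6.25153888e-01,  6.03446958e-01, -4.95009480e-01],
       [-7.80186047e-04, -6.33736294e-01, -7.73548771e-01]])}
top {'vfov': 55.05929477779084, 'cx': 253.14800794866662, 'cy': 193.04059051700798, 'position': array([ 424.76515724,   12.95585088, 1175.66240536]), 'rotation': array([[-0.00631431, -0.99449685,  0.10457606],
       [-0.99983546,  0.00450038, -0.0175725 ],
       [ 0.01700516, -0.10466982, -0.99436163]])}
```

View pics/scene0.png

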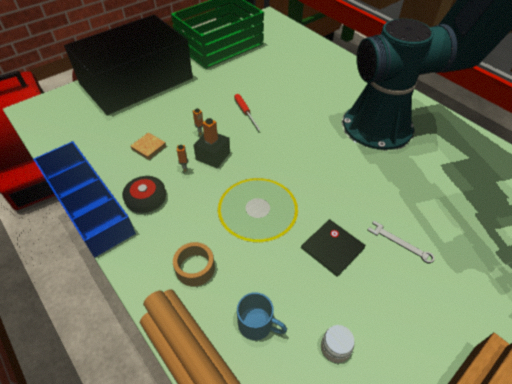

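View pics/top0.png

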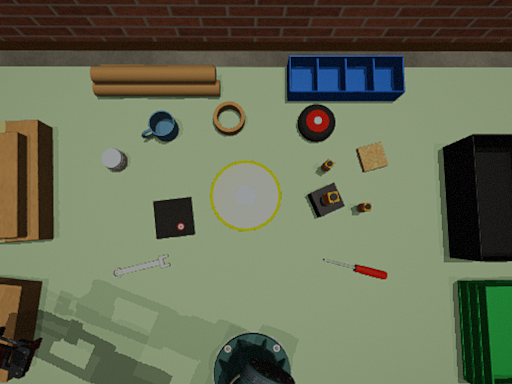

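The scene view shows three gauge look-alikes at scene (211,133), (182,157) and (198,118), which are top (332,198), (327,165) and (364,207). The one in the dock, at scene (211,133), is the largest and fits the description. The tile is at top (174,218), the circle at (246,196), and the tile's spot at (181,226).

```bash
cat > h.py <<'E'
import numpy as np,cv2
from plant import manip
def cam(n):
    p=manip.camera_params(n);f=192/np.tan(np.radians(p['vfov']/2));return f,p['cx'],p['cy'],p['position'],p['rotation']
def ray(n,uv):
    f,cx,cy,P,R=cam(n);d=R@np.array([(uv[0]-cx)/f,(uv[1]-cy)/f,1]);return P,d/np.linalg.norm(d)
def onz(n,uv,z):
    P,d=ray(n,uv);return (P+d*(z-P[2])/d[2])
def proj(n,X):
    f,cx,cy,P,R=cam(n);c=(np.atleast_2d(X)-P)@R;return np.c_[cx+f*c[:,0]/c[:,2],cy+f*c[:,1]/c[:,2]]
def tri(uvs):
    A=np.zeros((3,3));b=np.zeros(3)
    for n,uv in uvs.items():
        P,d=ray(n,uv);M=np.eye(3)-np.outer(d,d);A+=M;b+=M@P
    return np.linalg.solve(A,b)
def blob(mask,near,r):
    m=np.zeros(mask.shape,np.uint8);cv2.circle(m,near,r,1,-1);m&=mask.astype(np.uint8)
    k,l,st,c=cv2.connectedComponentsWithStats(m);i=1+np.argmax(st[1:,4]);return (l==i).astype(np.uint8),c[i]
def spot(im,near,r=20):
    i=im.astype(int);return blob((i[:,:,0]>i[:,:,1]+60)&(i[:,:,0]>100),near,r)
def quad(m):
    c=max(cv2.findContours(m,cv2.RETR_EXTERNAL,cv2.CHAIN_APPROX_NONE)[0],key=cv2.contourArea)
    return cv2.minAreaRect(c),c
E
python3 - <<'E'
from h import *
im={n:cv2.imread(f'pics/{n}0.png')[:,:,::-1] for n in('top','scene')}
cr=np.vstack([cv2.resize(im['top'][150:250,280:390],None,fx=3.6,fy=3,interpolation=2),])
c2=cv2.resize(im['scene'][95:195,150:260],None,fx=3.6,fy=3,interpolation=2)
cv2.imwrite('pics/crop.png',np.hstack([cr,c2])[:,:,::-1])
for n,near in(('top',(246,196)),('scene',(258,210))):
    i=im[n].astype(int);y=((i[:,:,0]>i[:,:,2]+90)&(i[:,:,1]>i[:,:,2]+60)).astype(np.uint8)
    m,c=blob(y,near,60);v,u=np.nonzero(m)
    pts=np.array([onz(n,(a,b),0)[:2] for a,b in zip(u,v)])
    A=np.c_[2*pts,np.ones(len(pts))];s=np.linalg.lstsq(A,(pts**2).sum(1),rcond=None)[0]
    print(n,'circle',s[:2],'r',np.sqrt(s[2]+s[0]**2+s[1]**2))
sp={}
for n,near,t in(('top',(181,226),(174,218)),('scene',(334,234),(333,247))):
    i=im[n].astype(int);m,c=spot(im[n],near,10);sp[n]=c;print(n,'spot px',c,onz(n,c,15))
    b=(i.max(2)<70)|(m>0);d,c=blob(b,t,50)
    d=cv2.morphologyEx(d,cv2.MORPH_CLOSE,np.ones((7,7)))
    _,ct=quad(d);P=np.array([onz(n,q[0],12)[:2] for q in ct],np.float32);r=cv2.minAreaRect(P);print(n,'tile',r)
print('spot3d',tri(sp))
E
```

```text
top circle [542.30402429  18.0309354 ] r 109.8838182555569
scene circle [543.41680175  18.79488385] r 109.7743213062838
top spot px [180.         226.15789474] [443.68878209 221.97709321  15.        ]
top tile ((471.0793151855469, 243.33401489257812), (118.59532928466797, 119.88731384277344), 6.502251625061035)
scene spot px [334.375 233.125] [444.72338559 222.3861337   15.        ]
scene tile ((475.1724548339844, 247.2361602783203), (121.95487976074219, 118.8140869140625), 6.2514801025390625)
spot3d [443.82941191 222.06062584  13.74649398]
```

View pics/crop.png

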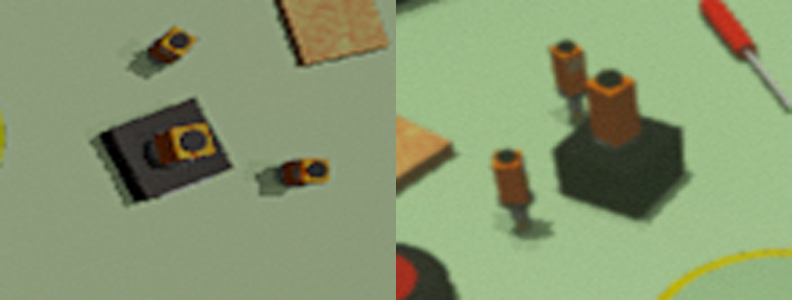

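The crop shows the largest gauge in the dock, at top (333,196) and scene (210,121) for its cap. The two smaller decoys stand free on either side of it. I'll go to the far side of the tile and fit the gauge pose.

servo_tool([
  [[-345, -143, 97], 1.171, 1],
  [[-345, -143, 97], 1.171, 1],
  [[-345, -143, 97], 1.171, 1],
  [[-345, -143, 97], 1.171, 1],
  [[-345, -143, 97], 1.171, 1],
  [[-345, -143, 97], 1.171, 1],
  [[-345, -143, 97], 1.171, 1],
  [[-345, -143, 97], 1.171, 1],
  [[-345, -143, 97], 1.171, 1],
  [[-345, -143, 97], 1.171, 1],
  [[-345, -143, 97], 1.171, 1],
  [[-345, -143, 97], 1.171, 1],
])

```text
clock: 1.3
ee_pos: [460.2, 340.2, 150.9]
tcp_rot: [[-0.112, 0.994, -0.0], [0.994, 0.112, 0.0], [0.0, -0.0, -1.0]]
contact_force: [-0.3, 0.2, -0.1]
grip_width: 88.0
grip_force: 0.0
```

```bash
cat > fit.py <<'E'
from h import *
from scipy.optimize import minimize
def box(p,w,z0,z1):
    c,s=np.cos(p[2]),np.sin(p[2]);q=np.array([[a,b] for a in(-w/2,w/2) for b in(-w/2,w/2)])@np.array([[c,s],[-s,c]])+p[:2]
    return np.vstack([np.c_[q,np.full(4,z0)],np.c_[q,np.full(4,z1)]])
def cost(p,masks,w,z0,z1):
    e=0
    for n,m in masks.items():
        S=8;r=np.zeros((m.shape[0],m.shape[1]),np.uint8)
        h=cv2.convexHull(np.round(proj(n,box(p,w,z0,z1))*256).astype(np.int32))
        cv2.fillConvexPoly(r,h,255,cv2.LINE_AA,8);a=r/255.
        e+=np.abs(a-m).sum()/max(m.sum(),1)
    return e
def fit(masks,p0,w,z0,z1):
    best=None
    for y in np.radians([-40,-20,0,20,40]):
        r=minimize(cost,[p0[0],p0[1],p0[2]+y],(masks,w,z0,z1),method='Nelder-Mead',options=dict(initial_simplex=np.array([p0[0],p0[1],p0[2]+y])+np.array([[0,0,0],[8,0,0],[0,8,0],[0,0,.2]])))
        if best is None or r.fun<best.fun:best=r
    return best.x,best.fun
E
python3 - <<'E'
from fit import *
im={n:cv2.imread(f'pics/{n}0.png')[:,:,::-1].astype(int) for n in('top','scene')}
ne={'top':(332,198),'scene':(211,131)}
cap=tri({'top':(333.6,196),'scene':(209.7,120.7)});print('cap',cap)
O={};D={}
for n,i in im.items():
    o=(i[:,:,0]>i[:,:,2]+45)&(i[:,:,0]>i[:,:,1]+25)
    m,c=blob(o,ne[n],14);m=cv2.morphologyEx(m,cv2.MORPH_CLOSE,np.ones((9,9)));O[n]=m;print(n,m.sum())
    k=(i[:,:,1]<i[:,:,0]+25)&(i[:,:,1]<75);d,c=blob(k|(m>0),{'top':(325,200),'scene':(212,148)}[n],28);D[n]=d;print(d.sum())
g=fit(O,[*cap[:2],.45],30,71,144);print('gauge',g,np.degrees(g[0][2]))
# dock using top only lower+upper
d=fit({'top':D['top']},[*cap[:2],.45],80,0,65);print('dock',d,np.degrees(d[0][2]))
for z in(141,):print(onz('top',(333.6,196),146),onz('scene',(209.7,120.7),146))
for n,uv in(('top',(327,165)),('top',(364,207))):print('decoy',onz(n,uv,80),)
print('wrench',onz('top',(115,272),0),onz('top',(168,258),0))
s=manip.get_state();print(s['clock'],s['ee_pos'],s['tcp_rot'])
E
```

```text
cap [ 522.51099652 -231.40818169  143.1381526 ]
top 75
705
scene 275
1101
gauge (array([ 5.25521786e+02, -2.31335900e+02,  4.48015701e-01]), np.float64(2.2265858585858584)) 25.6694088053167
dock (array([ 5.22681150e+02, -2.30565910e+02,  4.35551952e-01]), np.float64(0.22832985676540118)) 24.955288588183716
[ 523.63804257 -232.03131386  146.        ] [ 523.14044702 -226.8165036   146.        ]
decoy [ 624.29851147 -230.44445501   80.        ]
decoy [ 496.45750747 -338.1595174    80.        ]
wrench [302.70521175 424.72643828   0.        ] [344.58766989 260.79067162   0.        ]
1.3 [460.22859889 340.22882757 150.92881375] [[-1.12081389e-01  9.93699029e-01 -5.56265727e-05]
 [ 9.93699014e-01  1.12081397e-01  1.76134661e-04]
 [ 1.81259545e-04 -3.55346531e-05 -9.99999983e-01]]
```

servo_tool([
  [[0, 0, 40], 0, 1],
  [[0, 0, 80], 0, 1],
  [[0, 0, 105], 0, 1],
  [[0, 0, 118], 0, 1],
  [[0, 0, 121], 0, 1],
  [[-6, 0, 121], 0, 1],
  [[-15, 0, 121], 0, 1],
  [[-25, 0, 121], 0, 1],
  [[-35, 0, 121], 0, 1],
  [[-50, 0, 121], 0, 1],
  [[-65, 0, 121], 0, 1],
])

```text
clock: 2.4
ee_pos: [469.0, 273.7, 30.3]
tcp_rot: [[-0.11, 0.994, 0.001], [0.994, 0.11, 0.001], [0.001, 0.001, -1.0]]
contact_force: [0.7, 2.8, 2.4]
grip_width: 88.0
grip_force: 1.4
```

servo_tool([
  [[-15, 0, 0], 0, 1],
  [[-30, 0, 0], 0, 1],
  [[-45, 0, 0], 0, 1],
  [[-60, 0, 0], 0, 1],
  [[-75, 0, 0], 0, 1],
  [[-90, 0, 0], 0, 1],
  [[-105, 0, 0], 0, 1],
  [[-120, 0, 0], 0, 1],
  [[-135, 0, 0], 0, 1],
  [[-150, 0, 0], 0, 1],
  [[-160, 0, 0], 0, 1],
  [[-165, 0, 0], 0, 1],
])

```text
clock: 3.6
ee_pos: [486.3, 109.5, 29.5]
tcp_rot: [[-0.109, 0.994, -0.001], [0.994, 0.109, -0.0], [-0.0, -0.001, -1.0]]
contact_force: [-1.0, 1.6, 1.4]
grip_width: 87.6
grip_force: 1.0
```

```bash
python3 - <<'E'
from h import *
s=manip.get_state();print(s['clock'],s['ee_pos'])
ims=[]
for n in('scene','top'):
    im=manip.read_camera(n);cv2.imwrite(f'pics/{n}1.png',im[:,:,::-1]);ims.append(im)
a=ims[0][130:290,180:400];b=ims[1][130:290,150:370]
cv2.imwrite('pics/v1.png',cv2.resize(np.hstack([a,b]),None,fx=1.8,fy=1.8,interpolation=2)[:,:,::-1])
E
```

```text
3.6 [486.32128329 109.49711122  29.52228702]
```

View pics/v1.png

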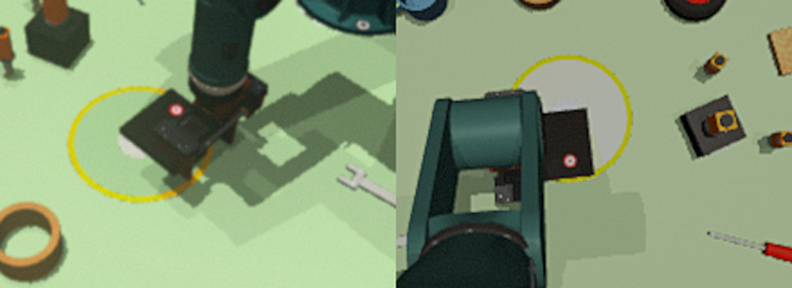

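The tile is sliding squarely ahead of the fingers: spot at top about (247,219), and the leading edge is inside the circle. I'll measure it.

```bash
python3 - <<'E'
from h import *
sp={}
for n,near in(('scene',(278,191)),('top',(247,219))):
    im=cv2.imread(f'pics/{n}1.png')[:,:,::-1];m,c=spot(im,near,8);sp[n]=c;print(n,c,onz(n,c,15))
print(tri(sp))
# leading edge, top view: last dark column per row
i=cv2.imread('pics/top1.png').astype(int).max(2)
P=[]
for v in range(194,226):
    u=max(u for u in range(240,270) if i[v,u]<70);P.append(onz('top',(u+1,v),15)[:2])
P=np.array(P);q=np.polyfit(P[:,0],P[:,1],1);print('edge y at x=491',np.polyval(q,491),'yaw',np.degrees(np.arctan(q[0])))
E
```

```text
scene [277.26666667 190.46666667] [466.5545236   15.45798963  15.        ]
top [245.90909091 219.22727273] [464.14589999  15.73061431  15.        ]
[464.86545846  15.06372745  13.20425558]
edge y at x=491 -22.535466250867287 yaw 6.354540185908766
```

servo_tool([
  [[-8, 0, 0], 0, 1],
  [[-16, 0, 0], 0, 1],
  [[-22, 0, 0], 0, 1],
  [[-25, 0, 0], 0, 1],
  [[-25, 0, 0], 0, 1],
  [[-10, 0, 0], 0, 1],
  [[10, 0, 0], 0, 1],
  [[10, 0, -40], 0, 1],
  [[10, 0, -80], 0, 1],
  [[10, 0, -80], 0, 1],
])

```text
clock: 4.7
ee_pos: [488.7, 121.3, 113.9]
tcp_rot: [[-0.111, 0.994, 0.008], [0.994, 0.111, 0.001], [-0.0, 0.008, -1.0]]
contact_force: [0.2, -0.2, 0.7]
grip_width: 87.9
grip_force: 0.0
```

servo_tool([
  [[-106, -97, 0], 1.571, 1],
  [[-106, -97, 0], 1.571, 1],
  [[-106, -97, 0], 1.571, 1],
  [[-106, -97, 0], 1.571, 1],
  [[-106, -97, 0], 1.571, 1],
  [[-106, -97, 0], 1.571, 1],
  [[-106, -97, 0], 1.571, 1],
  [[-106, -97, 0], 1.571, 1],
  [[-106, -97, 0], 1.571, 1],
  [[-106, -97, 0], 1.571, 1],
  [[-106, -97, 0], 1.571, 1],
  [[-106, -97, 0], 1.571, 1],
])

```text
clock: 5.9
ee_pos: [400.2, 4.7, 109.2]
tcp_rot: [[0.994, 0.109, -0.001], [0.109, -0.994, -0.0], [-0.001, 0.0, -1.0]]
contact_force: [0.5, 0.1, -0.5]
grip_width: 87.8
grip_force: 0.0
```

```bash
python3 - <<'E'
from h import *
s=manip.get_state();print(s['clock'],s['ee_pos'],s['joints'],s['tcp_rot'][:,0])
sp={}
for n in('scene','top'):
    im=manip.read_camera(n);cv2.imwrite(f'pics/{n}2.png',im[:,:,::-1])
    p=proj(n,[467.6,-10,15])[0]
    try:m,c=spot(im,(int(p[0]),int(p[1])),9);sp[n]=c;print(n,p,c,onz(n,c,15))
    except Exception as e:print(n,'hidden')
print(tri(sp) if len(sp)==2 else '')
E
```

```text
5.9 [400.18396533   4.65854474 109.20594799] [-1.61158739e-01  2.82644409e-01  2.08180826e+00 -3.49855171e-04
  7.77846632e-01  1.30048628e+00] [ 9.94021441e-01  1.09182497e-01 -7.46525026e-04]
scene [271.31259468 185.43432107] [271.31034483 186.        ] [469.01657332  -8.3423906   15.        ]
top [254.08380501 218.08032317] [254.6875 218.75  ] [465.48595619 -11.88561495  15.        ]
[465.6761639  -11.9963202    9.19947867]
```

servo_tool([
  [[0, 1, 30], 0, 1],
  [[0, 2, 60], 0, 1],
  [[0, 2, 75], 0, 1],
  [[0, 2, 79], 0, 1],
  [[6, 2, 79], 0, 1],
  [[14, 2, 79], 0, 1],
  [[22, 2, 79], 0, 1],
  [[32, 2, 79], 0, 1],
  [[42, 2, 79], 0, 1],
  [[54, 2, 79], 0, 1],
  [[64, 2, 79], 0, 1],
  [[71, 2, 79], 0, 1],
])

```text
clock: 7.2
ee_pos: [473.0, 10.5, 30.8]
tcp_rot: [[0.994, 0.11, 0.001], [0.11, -0.994, -0.0], [0.001, 0.0, -1.0]]
contact_force: [-2.3, -0.5, 1.6]
grip_width: 87.8
grip_force: 1.4
```

servo_tool([
  [[0, 0, 0], 0, 1],
  [[-10, 0, 0], 0, 1],
  [[-30, 0, 0], 0, 1],
  [[-30, 0, -50], 0, 1],
  [[-30, 0, -100], 0, 1],
  [[-30, 50, -150], 0, 1],
  [[-30, 100, -170], 0, 1],
  [[-30, 150, -170], 0, 1],
  [[-30, 200, -170], 0, 1],
  [[-30, 200, -170], 0, 1],
  [[-30, 200, -170], 0, 1],
])

```text
clock: 8.3
ee_pos: [463.3, -194.5, 200.7]
tcp_rot: [[0.994, 0.106, 0.001], [0.106, -0.994, -0.001], [0.001, 0.002, -1.0]]
contact_force: [-0.2, 0.6, 0.8]
grip_width: 87.9
grip_force: 0.0
```

```bash
python3 - <<'E'
from fit import *
s=manip.get_state();print(s['clock'],s['ee_pos'],s['joints'],s['tcp_rot'][:,0])
ims=[];M={};sp={}
for n in('scene','top'):
    im=manip.read_camera(n);cv2.imwrite(f'pics/{n}3.png',im[:,:,::-1]);ims.append(im)
    p=proj(n,[515,-5,15])[0];i=im.astype(int)
    m,c=spot(im,(int(p[0]),int(p[1])),12);sp[n]=c;print(n,c,onz(n,c,15))
    t=proj(n,[543,18.5,10])[0].astype(int);d,_=blob((i.max(2)<70)|(m>0),(int(t[0]),int(t[1])),45)
    M[n]=cv2.morphologyEx(d,cv2.MORPH_CLOSE,np.ones((7,7)))
print(tri(sp))
for k in(('top',),('scene',),('top','scene')):
    f=fit({n:M[n] for n in k},[543,18.5,.11],120,0,15);print(k,f)
a=ims[0][80:280,130:350];b=ims[1][120:320,190:410]
cv2.imwrite('pics/v3.png',cv2.resize(np.hstack([a,b]),None,fx=1.8,fy=1.8,interpolation=2)[:,:,::-1])
E
```

```text
8.3 [ 463.33934406 -194.54202899  200.74224371] [-5.34596969e-01  2.70214140e-01  1.77635806e+00 -7.25544860e-04
  1.09324908e+00  9.30508102e-01] [0.99438408 0.10582637 0.0010351 ]
scene [259.5625 195.5   ] [518.54865686  -2.13480027  15.        ]
top [251.9047619  202.80952381] [515.81159379  -3.43067177  15.        ]
[516.44453381  -3.84088677  11.63250596]
('top',) (array([5.44831450e+02, 1.91992135e+01, 7.83365465e-02]), np.float64(0.12715406572285096))
('scene',) (array([542.27435632,  16.2480466 ,   1.68024732]), np.float64(0.1837306430179264))
('top', 'scene') (array([5.42668379e+02, 1.77991951e+01, 1.01935578e-01]), np.float64(0.3141182180294961))
```

View pics/v3.png

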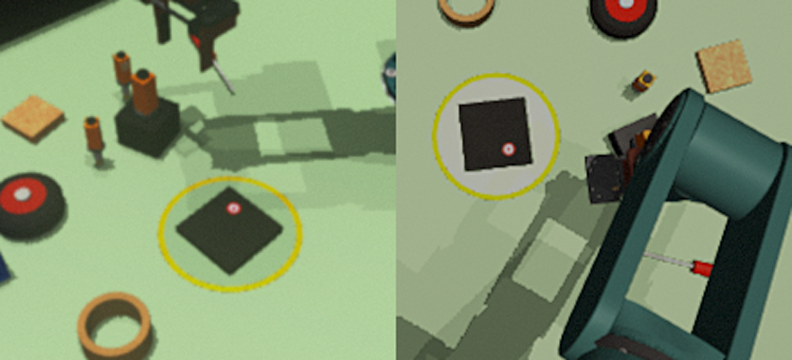

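The tile lies centred in the circle (scene (259,207), top about (245,195)), with the spot at about (517,-3). Next I'll refine the gauge pose with a better mask, from the first images.

```bash
python3 - <<'E'
from fit import *
ne={'top':(331,198),'scene':(211,131)}
O={}
for n,k in(('top',0),('scene',0)):
    i=cv2.imread(f'pics/{n}{k}.png')[:,:,::-1].astype(int)
    o=(i[:,:,0]>1.35*i[:,:,1])&(i[:,:,0]>1.8*i[:,:,2])&(i[:,:,0]>50)
    m,c=blob(o,ne[n],18);cc=cv2.findContours(m,0,2)[0]
    r=np.zeros_like(m);cv2.fillConvexPoly(r,cv2.convexHull(np.vstack(cc)),1);O[n]=r
    h=np.zeros_like(m);cv2.fillConvexPoly(h,cv2.convexHull(np.round(proj(n,box([523.5,-231,.44],30,71,141))).astype(np.int32)),1)
    print(n,m.sum(),r.sum(),h.sum(),(h&r).sum())
for k in(('top',),('scene',),('top','scene')):
    f=fit({n:O[n] for n in k},[523.5,-231,.44],30,71,141);print(k,f[0][:2],np.degrees(f[0][2]),f[1])
E
```

```text
top 59 80 191 77
scene 280 370 362 296Traceback (most recent call last):
  File "<stdin>", line 12, in <module>
  File "fit.py", line 17, in fit
    r=minimize(cost,[p0[0],p0[1],p0[2]+y],(masks,w,z0,z1),method='Nelder-Mead',options=dict(initial_simplex=np.array([p0[0],p0[1],p0[2]+y])+np.array([[0,0,0],[8,0,0],[0,8,0],[0,0,.2]])))
    res = _minimize_neldermead(fun, x0, args, callback, bounds=bounds,
                               **options)
    fsim[j] = func(sim[j])
              ~~~~^^^^^^^^
    fx = function(np.copy(x), *(wrapper_args + args))
  File "fit.py", line 10, in cost
    h=cv2.convexHull(np.round(proj(n,box(p,w,z0,z1))*256).astype(np.int32))
                              ~~~~^^^^^^^^^^^^^^^^^^
  File "h.py", line 10, in proj
    f,cx,cy,P,R=cam(n);c=(np.atleast_2d(X)-P)@R;return np.c_[cx+f*c[:,0]/c[:,2],cy+f*c[:,1]/c[:,2]]
                ~~~^^^
  File "h.py", line 4, in cam
    p=manip.camera_params(n);f=192/np.tan(np.radians(p['vfov']/2));return f,p['cx'],p['cy'],p['position'],p['rotation']
ValueError: time passes only in moves, steps and waits
```

```bash
python3 - <<'E'
s=open('h.py').read()
a=s.index('def cam');b=s.index('def ray')
s=s[:a]+'''_C={'scene':(52.302265809772585,253.53656458606838,193.36534694911938,[973.61516177,539.41175053,887.86611684],[[-7.80501126e-01,4.83973221e-01,-3.95711907e-01],[6.25153888e-01,6.03446958e-01,-4.95009480e-01],[-7.80186047e-04,-6.33736294e-01,-7.73548771e-01]]),
'top':(55.05929477779084,253.14800794866662,193.04059051700798,[424.76515724,12.95585088,1175.66240536],[[-0.00631431,-0.99449685,0.10457606],[-0.99983546,0.00450038,-0.0175725],[0.01700516,-0.10466982,-0.99436163]])}
def cam(n):
    v,cx,cy,P,R=_C[n];return 192/np.tan(np.radians(v/2)),cx,cy,np.array(P),np.array(R)
'''+s[b:]
open('h.py','w').write(s)
E
python3 - <<'E'
from fit import *
out=[]
for n,(u0,v0) in(('top',(295,160)),('scene',(175,105))):
    im=cv2.imread(f'pics/{n}0.png')[v0:v0+65,u0:u0+65];im=cv2.resize(im,None,fx=6,fy=6,interpolation=2)
    for z0,z1,w,c in((71,141,30,(255,255,0)),(0,65,80,(0,255,0))):
        q=((proj(n,box([523.3,-230.5,np.radians(25.5)],w,z0,z1))-[u0,v0]+.5)*6).astype(int)
        for k in(0,4):
            for a,b in((0,1),(1,3),(3,2),(2,0)):cv2.line(im,q[k+a].tolist(),q[k+b].tolist(),c,1)
    out.append(im)
cv2.imwrite('pics/ov.png',np.hstack(out))
E
```

```text
(no output)
```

View pics/ov.png

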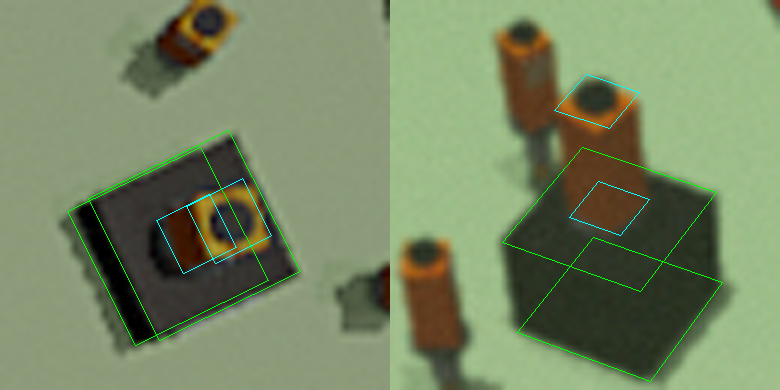

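```bash
python3 - <<'E'
from h import *
for n,o,pts in(('scene',(175,105),[(168,97),(212,127),(250,100),(207,78)]),('top',(295,160),[(196,194),(212,259),(272,245),(255,181)])):
    P=np.array([onz(n,(p[0]/6-.5+o[0],p[1]/6-.5+o[1]),141)[:2] for p in pts])
    e=np.roll(P,-1,0)-P;print(n,P.mean(0),np.linalg.norm(e,axis=1),np.degrees(np.arctan2(e[:,1],e[:,0]))%90)
E
```

```text
scene [ 522.18888922 -230.64401149] [31.74450533 26.0474027  27.48112495 22.83668644] [ 7.52880627 10.47154011 14.62053615 89.63482822]
top [ 523.78867302 -232.81042202] [31.56017284 29.31867145 31.24168343 28.82618667] [12.29556573 12.76894538 13.19716597 12.13630027]
```

The gauge is at (523,-231.5), yaw about 12°, with its cap at 141-146 mm as expected. I'll go above it, descend and grip.

servo_tool([
  [[30, 22, 0], -0.05, 1],
  [[56, 43, 0], -0.1, 1],
  [[56, 43, 0], -0.1, 1],
  [[56, 43, 0], -0.1, 1],
  [[56, 43, 0], -0.1, 1],
])

```text
clock: 8.9
ee_pos: [522.3, -226.2, 200.1]
tcp_rot: [[0.978, 0.209, -0.002], [0.209, -0.978, 0.001], [-0.002, -0.002, -1.0]]
contact_force: [-1.0, 0.5, 1.1]
grip_width: 88.1
grip_force: 0.0
```

```bash
python3 - <<'E'
from h import *
s=manip.get_state();print(s['clock'],s['ee_pos'],s['tcp_rot'][:,0],s['contact_force'])
im=manip.read_camera('scene')
c=cv2.resize(im[60:180,130:290],None,fx=4,fy=4,interpolation=2)[:,:,::-1].copy()
cv2.imwrite('pics/v4.png',c)
E
```

```text
8.9 [ 522.3336011  -226.20491104  200.10599507] [ 0.97789114  0.20910582 -0.00191761] [-0.97873448  0.51744558  1.07728189]
```

View pics/v4.png

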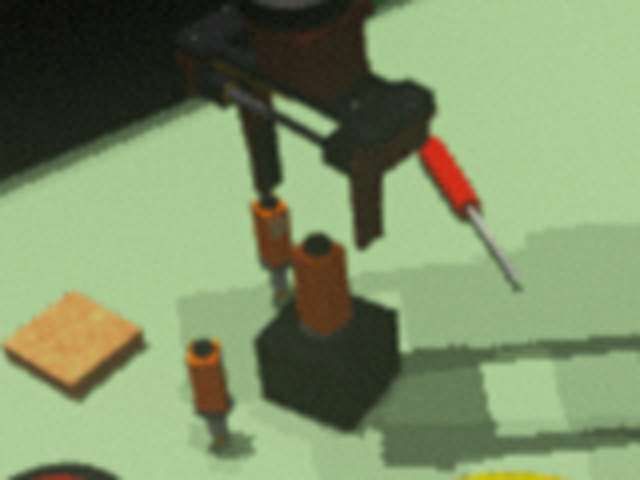

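The open fingers stand above the gauge (cap at crop (318,243)) and clear of both decoys. I'll descend and grip.

servo_tool([
  [[0, 4, 20], 0, 1],
  [[0, 4, 45], 0, 1],
  [[0, 4, 70], 0, 1],
  [[0, 4, 82], 0, 1],
  [[0, 4, 86], 0, 1],
  [[0, 4, 86], 0, 1],
])

```text
clock: 9.55
ee_pos: [524.4, -231.8, 114.8]
tcp_rot: [[0.978, 0.208, -0.0], [0.208, -0.978, 0.0], [-0.0, -0.0, -1.0]]
contact_force: [0.3, 0.1, 0.7]
grip_width: 87.9
grip_force: 0.0
```

servo_tool([
  [[0, 0, 0], 0, 0.1],
  [[0, 0, 0], 0, -0.1],
  [[0, 0, 0], 0, -0.2],
  [[0, 0, 0], 0, -0.4],
  [[0, 0, 0], 0, -1],
  [[0, 0, 0], 0, -1],
  [[0, 0, 0], 0, -1],
  [[0, 0, 0], 0, -1],
  [[0, 0, 0], 0, -1],
  [[0, 0, 0], 0, -1],
], squeeze=30)

```text
clock: 10.55
ee_pos: [524.6, -232.1, 114.6]
tcp_rot: [[0.978, 0.208, -0.0], [0.208, -0.978, 0.0], [-0.0, -0.0, -1.0]]
contact_force: [0.8, 0.9, 0.2]
grip_width: 29.7
grip_force: 30.0
```

servo_tool([
  [[0, 0, -4], 0, -1],
  [[0, 0, -12], 0, -1],
  [[0, 0, -24], 0, -1],
  [[0, 0, -38], 0, -1],
  [[0, 0, -54], 0, -1],
  [[0, 0, -70], 0, -1],
  [[0, 0, -84], 0, -1],
  [[0, 0, -90], 0, -1],
  [[0, 0, -90], 0, -1],
  [[0, 0, -90], 0, -1],
  [[0, 0, -90], 0, -1],
])

```text
clock: 11.65
ee_pos: [524.1, -231.8, 203.9]
tcp_rot: [[0.978, 0.208, -0.001], [0.208, -0.978, 0.001], [-0.001, -0.001, -1.0]]
contact_force: [-0.7, 0.4, -3.0]
grip_width: 29.9
grip_force: 30.0
```

```bash
python3 - <<'E'
from h import *
s=manip.get_state();p=s['ee_pos'];print(s['clock'],p,s['contact_force'],s['grip_width'])
d=np.array([517-p[0],-3-p[1],150-p[2]]);print(s['tcp_rot'].T@d)
E
```

```text
11.65 [ 524.14071506 -231.81942993  203.94323401] [-0.74555789  0.37727737 -3.04315409] 29.890071583484687
[  40.7310768  -225.23651165   54.11734497]
```

servo_tool([
  [[4, -20, 0], 0, -1],
  [[11, -60, 0], 0, -1],
  [[18, -100, 0], 0, -1],
  [[25, -140, 0], 0, -1],
  [[33, -180, 0], 0, -1],
  [[39, -212, 20], 0, -1],
  [[41, -225, 45], 0, -1],
  [[41, -225, 64], 0, -1],
  [[41, -225, 69], 0, -1],
  [[41, -225, 69], 0, -1],
  [[41, -225, 69], 0, -1],
])

```text
clock: 12.75
ee_pos: [518.5, -4.0, 136.1]
tcp_rot: [[0.978, 0.208, 0.001], [0.208, -0.978, -0.0], [0.001, 0.0, -1.0]]
contact_force: [-0.4, -0.2, -2.0]
grip_width: 29.9
grip_force: 30.0
```

```bash
python3 - <<'E'
from h import *
s=manip.get_state();p=s['ee_pos'];print(s['clock'],p,s['contact_force'],s['grip_width'])
tip=[*p[:2],p[2]-104.6];o=[]
for n in('scene','top'):
    im=manip.read_camera(n);cv2.imwrite(f'pics/{n}5.png',im[:,:,::-1])
    print(n,'tip',proj(n,tip),'spot',proj(n,[517,-3,15]))
    u,v=proj(n,[517,-3,20])[0].astype(int);o.append(cv2.resize(im[v-40:v+25,u-32:u+33],None,fx=6,fy=6,interpolation=2))
    print(n,'crop origin',u-32,v-40)
cv2.imwrite('pics/v5.png',np.hstack(o)[:,:,::-1])
E
```

```text
12.75 [518.47744374  -4.01589778 136.12390207] [-0.43778533 -0.16823004 -1.99750518] 29.89122175792091
scene tip [[259.22790308 191.42724212]] spot [[259.78918138 195.05578697]]
scene crop origin 227 153
top tip [[252.15984341 201.54013902]] spot [[251.76624823 202.43515641]]
top crop origin 219 162
```

View pics/v5.png

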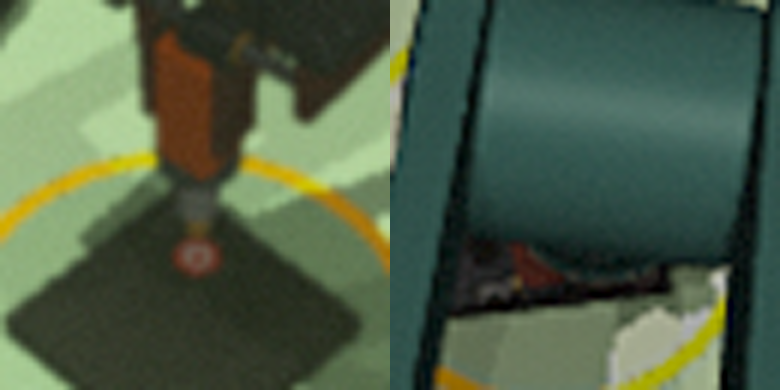

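The tip hangs right above the spot: scene (259.4,192) for the tip and (259.5,195) for the spot. I'll lower it gently, watching the force.

servo_tool([
  [[-1, -1, 3], 0, -1],
  [[-1, -1, 7], 0, -1],
  [[-1, -1, 10], 0, -1],
  [[-1, -1, 12], 0, -1],
  [[-1, -1, 12], 0, -1],
  [[-1, -1, 12], 0, -1],
  [[-1, -1, 12], 0, -1],
])

```text
clock: 13.55
ee_pos: [516.8, -2.8, 123.7]
tcp_rot: [[0.978, 0.208, 0.0], [0.208, -0.978, -0.0], [0.0, 0.0, -1.0]]
contact_force: [-0.4, -1.0, -2.2]
grip_width: 29.8
grip_force: 30.0
```

servo_tool([
  [[0, 0, 1], 0, -1],
  [[0, 0, 2], 0, -1],
  [[0, 0, 3], 0, -1],
  [[0, 0, 4], 0, -1],
  [[0, 0, 5], 0, -1],
  [[0, 0, 6], 0, -1],
  [[0, 0, 7], 0, -1],
  [[0, 0, 7], 0, -1],
  [[0, 0, 7], 0, -1],
  [[0, 0, 7], 0, -1],
])

```text
clock: 14.55
ee_pos: [516.8, -2.8, 116.8]
tcp_rot: [[0.978, 0.208, 0.0], [0.208, -0.978, -0.0], [0.0, 0.0, -1.0]]
contact_force: [-0.2, 0.7, 0.9]
grip_width: 29.8
grip_force: 30.0
```

servo_tool([
  [[0, 0, 0.5], 0, -1],
  [[0, 0, 1], 0, -1],
  [[0, 0, 1.5], 0, -1],
  [[0, 0, 2], 0, -1],
  [[0, 0, 2], 0, -1],
  [[0, 0, 2], 0, -1],
  [[0, 0, 2], 0, -1],
])

```text
clock: 15.25
ee_pos: [516.8, -2.8, 114.7]
tcp_rot: [[0.978, 0.208, 0.0], [0.208, -0.978, -0.0], [0.0, 0.0, -1.0]]
contact_force: [-0.7, 0.2, 2.7]
grip_width: 29.7
grip_force: 30.0
```

servo_tool([
  [[0, 0, 0.7], 0, -1],
  [[0, 0, 0.7], 0, -1],
  [[0, 0, 0.7], 0, -1],
  [[0, 0, 0.7], 0, -1],
  [[0, 0, 0.7], 0, -1],
])

```text
clock: 15.75
ee_pos: [516.7, -2.8, 114.0]
tcp_rot: [[0.978, 0.208, -0.0], [0.208, -0.978, -0.0], [-0.0, 0.0, -1.0]]
contact_force: [0.3, 0.8, 2.6]
grip_width: 29.9
grip_force: 30.0
```

```bash
python3 - <<'E'
from h import *
F=[];Z=[]
for k in range(12):
    im=manip.read_camera('scene');s=manip.get_state();F.append(s['contact_force']);Z.append(s['ee_pos'])
print(s['clock'],np.mean(F,0),np.std(F,0),np.mean(Z,0))
cv2.imwrite('pics/v6.png',cv2.resize(im[80:240,160:360],None,fx=4,fy=3.75,interpolation=2)[:,:,::-1])
E
```

```text
16.35 [-0.64363463  0.03608752  2.26540966] [0.53919044 0.480483   0.34984151] [516.7590546  -2.7964853 113.9830824]
```

View pics/v6.png

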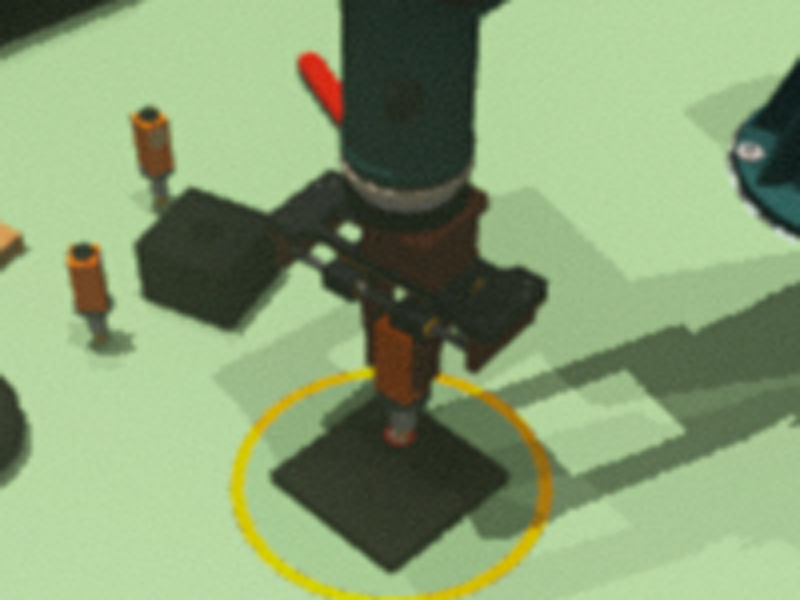

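The tip sits on the spot, at crop (400,432), and the tile is still centred. The force change of about 4.5 N fits about 5.6 mm of travel, so I'm handing the job in.

```bash
python3 -c "
from plant import manip
print(manip.close_job())"
```

```text
the job is handed in; nothing more can be done
None
```

I've handed the job in at about 16 s of the 69 s: the tile lies within about 2 mm of the circle's centre, and the gauge is held upright on its spot, pressed about 5.6 mm (half travel is 6 mm); no other object was seen to move.

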